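Unlatch the laser guard and open its gate

TASK

Open the orange guard gate in front of the rotary marking fixture so that the next part can be loaded: take the latch by its orange knob, lift the bar gently out of its catch (find by feel the height at which it passes the catch's slot, between the lip below and the yellow hood above, and force it against neither) and swing the gate towards the robot, without flinging it, to well past 65 degrees. Let go so that the bar drops back level on the gate and the gate stays open; leave the other things where they are.

Things in the scene. Friction and masses are not known exactly. Their poses are not given: they have to be found in the camera images.
- fixture: fixed marking fixture: aluminium plate with a rotary chuck inside a low guard of amber panels (side rails 125 mm high). Origin on the table under the middle of the closed gate; x points level from the gate into the guard, away from the robot, y along the closed gate to the hinge, z up. Hinge post at y = +138 mm, 165 mm high; latch post at y = -156 mm, 223 mm high; both 24 mm square
- catch_nominal (a point): fixed point at the catch, level with the bar's centre line. The catch is a dark steel box, 10 mm wide along the gate, round the bar's end (154 to 162 mm from the pivot), with an exit slot on the robot's side: a front lip below the slot, a yellow hood above. The slot is 19 mm high. It is set by hand, not measured: the slot's lower edge is 8 to 40 mm above the bar's underside at rest
- catch_mouth (a point): fixed point 14 mm to the robot's side of the last. The hood's ceiling is 8 mm above the slot's upper edge. Lifting until the bar feels the ceiling (knob rises 13 to 32 mm, latch 0.15 to 0.36 rad), then lowering the bar by 0.07 rad (knob 6 mm, +-2 mm), brings it to the slot at any setting. It is out when the knob has come 15 mm outward. At most 15 N between bar and catch: 20 N at the knob
- gate (a joint): gate angle about its upright hinge, rad: 0 closed, grows as the free end swings to the fixture's -x side (clockwise from above), stop at 1.5. Latched it has only about 0.02 of play. Hinge friction about 0.08 N m: it stays where it is left. Gate 12 mm thick, reaches 224 mm from the hinge, top rail 125 mm above the table. Nothing loose stands in its sweep
- latch (a joint): angle of the latch bar about its pivot, rad: 0 level at rest, grows as the free end rises, stop at 0.5. It falls back by its weight (bar and knob about 120 g, weighing 1 to 2 N at the knob). The ball turning in a firm grip can add some 5 N; at the ceiling the bar no longer follows the fingers
- gate_hinge (a point): point on the gate's upright hinge axis, 150 mm above the table (fixed); axes as those of fixture
- latch_pivot (a point): point on the level pivot axis of the latch bar, which is 90 mm from the hinge axis along the gate and 150 mm above the table; it moves with the gate. Its y axis points along the gate to the hinge, its x axis is the pivot axis and the gate's normal
- latch_knob (a point): centre of the orange ball knob, 24 mm across, on a 10 mm stem standing on the latch bar (bar top 30 mm below this point). It is 90 mm from the pivot (180 mm from the hinge axis) and 35 mm above the bar's centre line, moving with bar and gate; z along the stem, x along the gate's normal. The steel bar is 10 mm high, 8 mm thick and ends 162 mm from the pivot
- flange_a: bystander: turned steel flange, 40 mm wide, 22 mm tall, standing on the plate inside the guard; origin at the centre of its underside
- flange_b: bystander: a second flange like it, inside the guard
- mug: bystander: blue mug, 80 mm wide, 90 mm tall; origin at the centre of its underside
- cleaner: bystander: white bottle with a red cap, 56 mm wide, 150 mm tall; origin at the centre of its underside
- screwdriver: bystander: screwdriver lying on the table
- mouse: bystander: black computer mouse on its mat, 105 x 60 mm
- parts_tray: bystander: blue open tray 200 x 150 x 45 mm

How it is judged (in metres and radians):
On the way, in this order (a step that is already met when the one before it is completed fails the run):
1. the bar is lifted while the gate is still shut (value of joint latch above 0.045 rad and value of joint gate below 0.06 rad), for 0.1 s.
2. the gate has been swung open past 63 degrees (value of joint gate above 1.1 rad), for 0.1 s.
At the end, for the whole second after the job is handed in: The gate stands still, open by more than 1.1 rad (63 degrees), and the latch bar has dropped back level on the gate (below 0.03 rad), let go (value of joint gate above 1.1 rad and value of joint latch below 0.03 rad and velocity of joint gate between -0.05 and 0.05 rad/s); the robot touches nothing.
It fails at once if the bar is forced against the catch (more than 15 N between them) (contact force between latch and fixture above 15 N).
It fails at once if the gate is flung (faster than 2 rad/s) (velocity of joint gate above 2 rad/s).
It fails at once if another thing is moved by more than 30 mm (distance of any of flange_a, flange_b, mug, cleaner, screwdriver, mouse, parts_tray from where it was at the start of the episode above 0.03 m).
It also fails if it takes over 64 s, if anything falls off the work surface, if the arm or the gripper's body presses on something with over 40 N, if the wrist force passes 120 N, or if a joint passes its speed limit or range.

ROBOT

A 6-joint arm with a two-finger parallel gripper is mounted at the origin on the work surface. World frame = base frame: x ahead of the robot, y to its left, z up, the work surface at z = 0. Lengths are in mm, angles in rad, forces in N, time in s.
With the tool pointing down it reaches from about 300 to 950 mm from the base axis. Payload 3.1 kg.
Tool frame: the origin (TCP) lies on the centre line of the jaws, within the pads' length; the fingertips stand 14 mm ahead of it and the grasp point (between the pads) lies 5 mm behind it (bot.tip_extent is the distance from the TCP to the fingertips, in mm); z points along the fingers, y is the line along which they close (so a half turn about z gives the same grasp; the last joint's range is limited). The gripper opens to 85 mm and grips with 20 to 120 N. Pads are 22 mm wide; open, the fingers measure 114 mm over their backs; the gripper's body (76 mm by 85 mm) begins 54 mm behind the grasp point. The pads swing forward as they close: fully open they stand 13 mm farther back than shut.
Start: joints at [-1.327, 0.308, 1.634, -0, 1.2, -0.07], TCP at [192.895, -594.494, 245.272] pointing down, gripper open.
Joint ranges: [-3.06, 3.06], [-0.79, 1.96], [0.05, 2.63], [-1.19, 4.34], [0.05, 2.64], [-2.94, 2.94]. Speed limits (rad/s): [2.79, 2.79, 3.14, 3.14, 3.14, 3.14].

INTERFACE

Orientations are given as a 3x3 rotation matrix whose columns are the frame's x, y, z axes.
In Python, from rig import readout, cams, job, spotter, bot gives the robot as it stands.
- The arm moves only by the tool servo_tool, never from a script. Its argument "increments" is a list of rows, each a list of 3 entries, a list of its own where there are three numbers: the shift along the world's x, y, z in cm, then the turn, a rotation vector about the world's x, y, z in degrees, then the finger opening in cm, from 0 to 8.54. A call has 1 to 5 rows; each row is the pose to reach, as a shift and turn from the pose commanded when the call began; what a row does not reach only later rows make up. A row lasts 1/8 s, in which the tool goes at most 62.5 mm and 10.7 degrees, less where a joint would pass 70% of its speed; a pose out of reach is approached as far as the arm can. A call with a gripper value outside its range is refused whole. The fingers move at their own pace and stop on an object; "force" is the grip in N (left out, the last holds). Time passes only in rows, so rows that repeat a pose let the fingers close. It gives the time, the measured TCP pose, the force, the opening and the grip force at its end, in the units of the state.
- readout.get_state(): the state, without advancing time (a new reading comes with each control period).
- cams.grab_frame(name): name is "side" or "top"; returns a dict with "image" (400x640x3 uint8, red, green, blue), "fovy" (degrees; the focal length in pixels is half the picture's height over the tangent of half this angle, whatever the lens; pixels are square), "cx", "cy" (the principal point, pixels), "k1" (the pictures are not rectified: a ray, as slopes to the right and down, at radius r is drawn at 1 + k1 r^2 times it, then the intrinsics apply), "xyz" and "orientation" of the camera in the world. Camera axes: x right, y up, looking along -z (the intrinsics and any distortion apply to the point x, -y, -z); pixel columns grow to the right and rows downward; lengths in mm; the calibration is good to about 2 mm. A picture is of the moment at which its call begins. There is no depth.
- job.hand_in(): hands the job in; it is judged then, once.
Trained networks look in a picture, given as the dict that the camera call returned (one of the last four; its "shot" number tells which), for a name from the list of things; names that differ only in an ending like _2 or _b are one class to them, and where a whole thing is asked for, a point or a joint stands for the part that bears it (a point fixed in the world has none). Each returns a list of dicts, best first, with "p" (0 to 1); they miss things now and then, are a little off and sometimes report something else, mostly with a low value. They report only what shows in the picture. A call takes as long as a camera call.
- spotter.boxes_of(picture, query): "centre" ([row, column] in pixels, amid what is visible of it).
- spotter.silhouettes(picture, query): "mask" (400x640 bool, what is visible of it) and "centre" ([row, column] in pixels, amid what is visible of it).
The state is a dict: "t": time; "joint_positions": joint angles; "joint_vel": joint speeds; "joint_torque": joint torques, N m; "tool_pos": TCP position; "tool_rot": TCP orientation; "wrist_force": force on the tool from outside, world axes, zero at the start; "wrist_torque": the same for the moment, N m; "opening": finger opening in mm; "gripper_force": force on a finger pad.
Only numpy, scipy, OpenCV 4.12 (cv2) and the standard library are available. Lean on these libraries where they do the work, as an engineer would, in place of code of your own. Each camera call takes 0.05 s, during which the arm holds its last target. There are 200 camera calls.

## Working session

There is one attempt and no reset: what is moved stays moved. The work goes in short steps, Python scripts to look and compute and a tool call to move; the robot and the scene stay as the last step left them, time stands still between calls to the robot, and variables do not carry over. Pictures are saved under pics/ and viewed, at most 10 in all, crops included, and the job is handed in when it is done.

Besides the shell and the picture viewer there is one more tool, called after "Emit:" by a JSON object that holds its "fn" and its "kwargs", one argument or row to a line. servo_tool: Moves the arm, as the interface text tells. Its arguments: {"type":"object","properties":{"increments":{"type":"array","items":{"type":"array"}},"force":{"type":"number"}},"required":["increments"]}

```bash
mkdir -p pics
cat > h.py <<'E'
import numpy as np, cv2
from rig import readout, cams, job, spotter, bot
def K(p):
    f=200/np.tan(np.radians(p["fovy"])/2); return np.array([[f,0,p["cx"]],[0,f,p["cy"]],[0,0,1]]),np.array([p["k1"],0,0,0.])
def ray(p,rc):
    k,d=K(p); u=cv2.undistortPoints(np.array([[[rc[1],rc[0]]]],float),k,d)[0,0]
    v=np.array(p["orientation"])@np.array([u[0],-u[1],-1]); return np.array(p["xyz"],float),v/np.linalg.norm(v)
def tri(rs):
    A=0;b=0
    for o,v in rs:
        P=np.eye(3)-np.outer(v,v);A=A+P;b=b+P@o
    return np.linalg.solve(A,b)
def proj(p,X):
    k,d=K(p);R=np.array(p["orientation"]);c=(np.atleast_2d(X)-np.array(p["xyz"]))@R*[1,-1,-1]
    return cv2.projectPoints(c,np.zeros(3),np.zeros(3),k,d)[0][:,0,::-1]
def plane(p,rc,z):
    o,v=ray(p,rc);return o+v*(z-o[2])/v[2]
E
python3 - <<'E'
from h import *
P={n:cams.grab_frame(n) for n in("side","top")}
for n,p in P.items():
    cv2.imwrite(f"pics/{n}0.png",p["image"][:,:,::-1]); print(n,p["xyz"],p["fovy"],p["k1"])
    for q in("latch_knob","gate","fixture","latch","latch_pivot","gate_hinge","mug","cleaner"):
        r=spotter.boxes_of(p,q);print(q,[(np.round(x["centre"],1),round(x["p"],2)) for x in r[:3]])
k=[(p,spotter.boxes_of(p,"latch_knob")) for p in P.values()]
if all(r for _,r in k): print(tri([ray(p,r[0]["centre"]) for p,r in k]))
s=readout.get_state();print(s["t"],s["tool_rot"],s["wrist_force"])
E
```

```text
side [ 466.14594528 1184.93388518 1417.69973663] 42.08964062118977 -0.006883651871929506
latch_knob [(array([177.4, 298.9]), 0.49)]
gate [(array([196.4, 302. ]), 0.78), (array([220.5, 274.3]), 0.45)]
fixture []
latch [(array([175.4, 297.5]), 0.42)]
latch_pivot [(array([199.2, 299.1]), 0.81)]
gate_hinge [(array([219., 273.]), 0.73)]
mug [(array([323.8, 339.8]), 0.57)]
cleaner [(array([305.3, 293.5]), 0.97), (array([198.3, 301.1]), 0.71), (array([218.8, 276.3]), 0.64)]
top [ 282.03937792   49.63144969 1412.88385065] 51.94624166477356 -0.011023126605290378
latch_knob [(array([159.9, 327.5]), 0.5), (array([173.6, 353.5]), 0.47)]
gate [(array([181.5, 339.7]), 0.88)]
fixture [(array([158.7, 328.3]), 0.64)]
latch [(array([171.8, 355.8]), 0.57)]
latch_pivot [(array([181. , 338.7]), 0.93)]
gate_hinge [(array([160.5, 330.2]), 0.81), (array([173.8, 351.7]), 0.71)]
mug [(array([229.7, 216. ]), 0.56), (array([191.8, 224.2]), 0.42)]
cleaner [(array([189.1, 224.1]), 0.56), (array([183.9, 338.7]), 0.46), (array([159.6, 328.1]), 0.2)]
[615.93980158  59.15033236 260.93838967]
1.0 [[ 9.51171048e-01  3.08664278e-01  9.64131371e-06]
 [ 3.08664278e-01 -9.51171046e-01 -6.62422959e-05]
 [-1.12760920e-05  6.59836832e-05 -9.99999998e-01]] [-0.41212085  0.77930289 -0.98091756]
```

Run:
```python
import cv2
for n,(r,c) in {"side":(200,300),"top":(175,335)}.items():
    a=cv2.imread(f"pics/{n}0.png"); b=cv2.resize(a[r-70:r+70,c-100:c+100],None,fx=4,fy=4,interpolation=2)
    cv2.imwrite(f"pics/{n}0c.png",b)
```

```text
(no output)
```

View pics/top0.png

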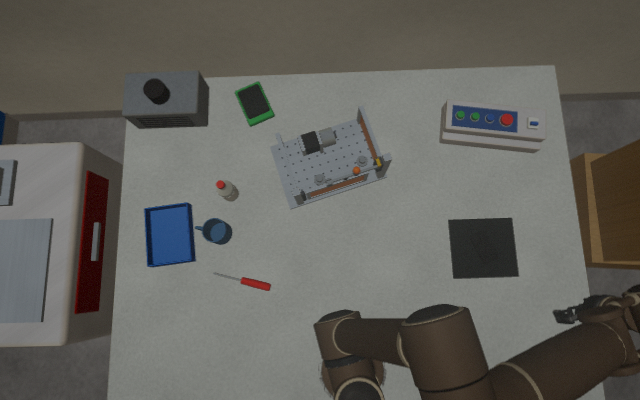

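View pics/top0c.png

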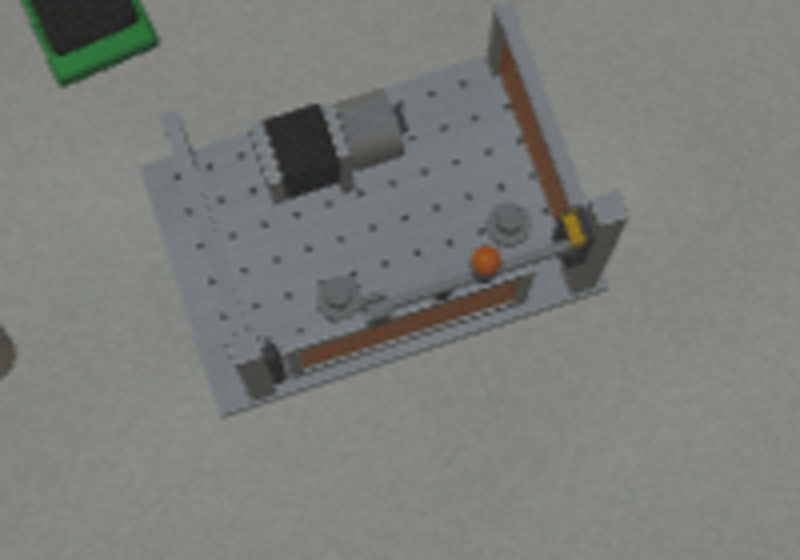

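View pics/side0c.png

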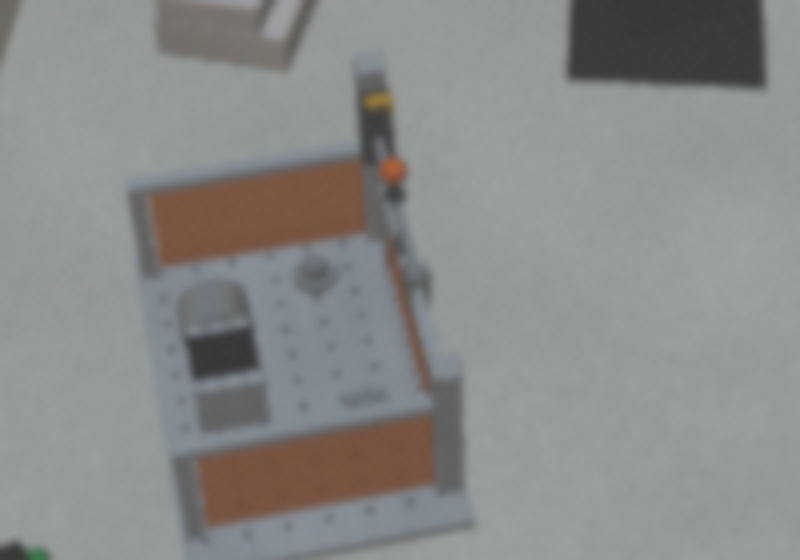

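The knob shows at about (row 170, col 356) in the top view and (172, 298) in the side view. The latch post and hood are to its right in the top view. The post tops also show clearly, so I'll fit the fixture pose from those points.

```bash
cat >> h.py <<'E'
def knob(p,lo=None):
    h=cv2.cvtColor(p["image"],cv2.COLOR_RGB2HSV)
    m=((h[...,0]>5)&(h[...,0]<14)&(h[...,1]>185)&(h[...,2]>120)).astype(np.uint8)
    n,l,s,c=cv2.connectedComponentsWithStats(m)
    return [(int(s[i,4]),c[i][::-1].round(1)) for i in np.argsort(-s[1:,4])[:3]+1]
E
python3 - <<'E'
from h import *
from scipy.optimize import least_squares
P={n:cams.grab_frame(n) for n in("side","top")}
for n in P: print(n,knob(P[n]))
S,T=P["side"],P["top"]
kn=[(172.5,298.3),(170.5,356.5)]
c=lambda x,y,n:((y/4+(130 if n=="s" else 105)),x/4+(200 if n=="s" else 235))
obs={"lp":((0,-156,223),c(369,62,"s"),c(605,207,"t")),"hp":((0,138,165),c(446,362,"s"),c(247,352,"t")),"k":((0,-68,185),c(393,170,"s"),c(486,262,"t"))}
for k,(m,s,t) in obs.items(): print(k,tri([ray(S,s),ray(T,t)]).round(1))
def f(q,full=False):
    x,y,a=q;R=np.array([[np.cos(a),-np.sin(a),0],[np.sin(a),np.cos(a),0],[0,0,1]])
    r=[]
    for k,(m,s,t) in obs.items():
        X=R@m+[x,y,0]; r+=list((proj(S,X)[0]-s))+list(proj(T,X)[0]-t)
    return np.array(r)
r=least_squares(f,[550,0,0.3]);print(r.x,r.fun.round(1))
E
```

```text
side []
top [(20, array([169.2, 356. ]))]
lp [ 643.8 -119.8  224. ]
hp [556.8 156.3 163.8]
k [615.8 -31.4 184.3]
[5.96960095e+02 2.89387742e+01 3.05322362e-01] [ 0.1 -0.3  0.5 -0.1  0.9  0.6  0.1 -1.4 -1.2 -0.5 -0.5  1.5]
```

Emit:
{"fn": "servo_tool", "kwargs": {
  "increments": [
    [[2.8, 3.8, 2], [0, 0, 6], 7],
    [[5.6, 7.6, 4], [0, 0, 12], 7],
    [[8.5, 11.4, 4.5], [0, 0, 18], 7],
    [[11.3, 15.2, 4.5], [0, 0, 24], 7],
    [[14.1, 19, 4.5], [0, 0, 30], 7]
  ],
  "force": 30
}}

```text
t: 1.72
tool_pos: [334.7, -403.3, 290.7]
tool_rot: [[0.667, 0.745, 0.001], [0.745, -0.667, -0.001], [-0.0, 0.001, -1.0]]
wrist_force: [-0.1, -0.6, -0.2]
opening: 70.1
gripper_force: 0.0
```

Emit:
{"fn": "servo_tool", "kwargs": {
  "increments": [
    [[2.8, 3.8, 0], [0, 0, 6], 7],
    [[5.6, 7.6, 0], [0, 0, 12], 7],
    [[8.5, 11.4, 0], [0, 0, 18], 7],
    [[11.3, 15.2, 0], [0, 0, 24], 7],
    [[14.1, 19, 0], [0, 0, 30], 7]
  ]
}}

```text
t: 2.35
tool_pos: [475.7, -213.2, 290.6]
tool_rot: [[0.205, 0.979, 0.001], [0.979, -0.205, -0.0], [-0.0, 0.001, -1.0]]
wrist_force: [0.1, -0.7, -0.2]
opening: 69.8
gripper_force: 0.0
```

Emit:
{"fn": "servo_tool", "kwargs": {
  "increments": [
    [[2.8, 3.7, 0], [0, 0, 6], 7],
    [[5.6, 7.4, 0], [0, 0, 12], 7],
    [[8.5, 11.1, 0], [0, 0, 18], 7],
    [[11.3, 14.8, 0], [0, 0, 24], 7],
    [[14.1, 18.3, 0], [0, 0, 29.7], 7]
  ]
}}

```text
t: 2.98
tool_pos: [616.8, -30.1, 290.4]
tool_rot: [[-0.307, 0.952, 0.0], [0.952, 0.307, -0.0], [-0.0, 0.0, -1.0]]
wrist_force: [0.1, -0.7, -0.3]
opening: 69.8
gripper_force: 0.0
```

Emit:
{"fn": "servo_tool", "kwargs": {
  "increments": [
    [[0, 0, 0], [0, 0, 0], 7],
    [[0, 0, 0], [0, 0, 0], 7]
  ]
}}

```text
t: 3.22
tool_pos: [615.5, -31.6, 290.0]
tool_rot: [[-0.304, 0.953, -0.001], [0.953, 0.304, -0.001], [-0.0, -0.001, -1.0]]
wrist_force: [0.1, -0.3, -0.1]
opening: 70.0
gripper_force: 0.0
```

Emit:
{"fn": "servo_tool", "kwargs": {
  "increments": [
    [[0, 0, -3], [0, 0, 0], 7],
    [[0, 0, -6], [0, 0, 0], 7],
    [[0, 0, -9], [0, 0, 0], 7],
    [[0, 0, -11], [0, 0, 0], 5],
    [[0, 0, -11], [0, 0, 0], 5]
  ]
}}

```text
t: 3.85
tool_pos: [614.1, -32.2, 178.5]
tool_rot: [[-0.302, 0.953, -0.004], [0.953, 0.302, 0.0], [0.002, -0.004, -1.0]]
wrist_force: [0.2, 0.7, -0.2]
opening: 49.7
gripper_force: 0.0
```

Run:
```python
from h import *
o=[]
for n in("side","top"):
    p=cams.grab_frame(n); X=np.array(readout.get_state()["tool_pos"])+[0,0,5]; r,c=proj(p,X)[0]; print(n,r,c,knob(p))
    r0,c0=int(r)-35,int(c)-50
    o.append(cv2.resize(p["image"][r0:r0+70,c0:c0+100,::-1],None,fx=4,fy=4,interpolation=2))
cv2.imwrite("pics/g1.png",np.hstack(o)); print(readout.get_state()["wrist_force"])
```

```text
side 172.14991911662588 298.27319840403777 []
top 170.2739823491428 356.73117315653843 []
[0.08191436 0.0605674  0.87604262]
```

View pics/g1.png

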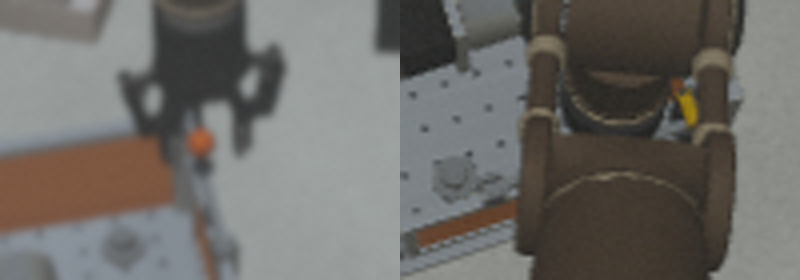

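The side view shows the knob midway between the fingers, at crop (200,140), exactly where it was predicted. I'll close gently now.

Emit:
{"fn": "servo_tool", "kwargs": {
  "increments": [
    [[0, 0, 0], [0, 0, 0], 3.5],
    [[0, 0, 0], [0, 0, 0], 3],
    [[0, 0, 0], [0, 0, 0], 2.8],
    [[0, 0, 0], [0, 0, 0], 2.6],
    [[0, 0, 0], [0, 0, 0], 2.5]
  ],
  "force": 20
}}

```text
t: 4.58
tool_pos: [616.1, -31.4, 180.4]
tool_rot: [[-0.304, 0.953, 0.0], [0.953, 0.304, 0.0], [-0.0, 0.0, -1.0]]
wrist_force: [0.5, 0.4, 0.8]
opening: 25.1
gripper_force: 0.2
```

Emit:
{"fn": "servo_tool", "kwargs": {
  "increments": [
    [[0, 0, 0], [0, 0, 0], 2.4],
    [[0, 0, 0], [0, 0, 0], 2.3],
    [[0, 0, 0], [0, 0, 0], 2.2],
    [[0, 0, 0], [0, 0, 0], 2.2]
  ],
  "force": 20
}}

```text
t: 5.08
tool_pos: [616.0, -31.5, 180.4]
tool_rot: [[-0.304, 0.953, 0.0], [0.953, 0.304, 0.0], [0.0, 0.0, -1.0]]
wrist_force: [0.3, 0.6, 1.5]
opening: 22.3
gripper_force: 19.3
```

Emit:
{"fn": "servo_tool", "kwargs": {
  "increments": [
    [[-0.03, 0.09, 0.27], [-1.64, -0.52, 0], 2.2],
    [[-0.06, 0.19, 0.53], [-3.28, -1.03, 0], 2.2],
    [[-0.09, 0.29, 0.8], [-4.92, -1.55, 0], 2.2],
    [[-0.09, 0.29, 0.8], [-4.92, -1.55, 0], 2.2]
  ]
}}

```text
t: 5.58
tool_pos: [615.1, -28.3, 188.8]
tool_rot: [[-0.304, 0.952, 0.028], [0.948, 0.305, -0.087], [-0.091, 0.0, -0.996]]
wrist_force: [-0.3, -1.0, -0.6]
opening: 22.4
gripper_force: 19.3
```

Emit:
{"fn": "servo_tool", "kwargs": {
  "increments": [
    [[-0.03, 0.11, 0.26], [-1.64, -0.52, 0], 2.2],
    [[-0.03, 0.11, 0.26], [-1.64, -0.52, 0], 2.2]
  ]
}}

```text
t: 5.82
tool_pos: [614.7, -27.3, 191.1]
tool_rot: [[-0.302, 0.953, 0.036], [0.946, 0.304, -0.115], [-0.121, -0.0, -0.993]]
wrist_force: [0.1, -1.1, 0.1]
opening: 22.5
gripper_force: 19.3
```

Run:
```python
from h import *
p=cams.grab_frame("side"); s=readout.get_state(); X=np.array(s["tool_pos"])+[0,0,5]; r,c=proj(p,X)[0]
r0,c0=int(r)-35,int(c)-50
cv2.imwrite("pics/g2.png",cv2.resize(p["image"][r0:r0+70,c0:c0+100,::-1],None,fx=6,fy=6,interpolation=2)); print(s["wrist_force"],s["wrist_torque"],s["tool_pos"])
```

```text
[-0.02854962 -2.01159531 -0.47625807] [-0.08645566  0.0051496   0.02268348] [614.69929236 -27.33376863 191.04529135]
```

View pics/g2.png

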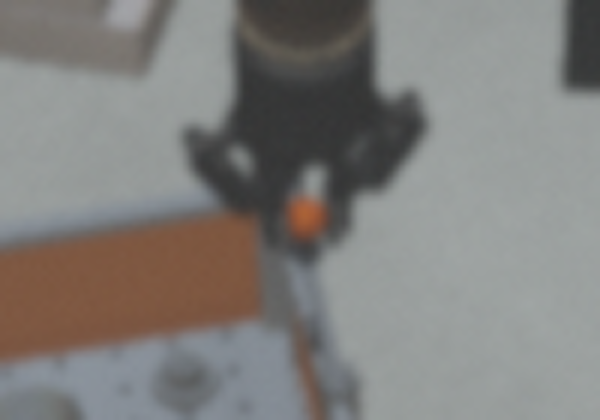

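The knob is in the grip and rising with the fingers (crop (308,216)), and the force is still small. I'll keep lifting in small steps.

Emit:
{"fn": "servo_tool", "kwargs": {
  "increments": [
    [[-0.025, 0.08, 0.17], [-1.09, -0.35, 0], 2.2],
    [[-0.025, 0.08, 0.17], [-1.09, -0.35, 0], 2.2]
  ]
}}

```text
t: 6.12
tool_pos: [614.4, -26.6, 192.7]
tool_rot: [[-0.301, 0.953, 0.042], [0.943, 0.304, -0.134], [-0.14, -0.0, -0.99]]
wrist_force: [0.1, -1.4, 0.0]
opening: 22.1
gripper_force: 19.3
```

Emit:
{"fn": "servo_tool", "kwargs": {
  "increments": [
    [[-0.025, 0.08, 0.17], [-1.09, -0.35, 0], 2.2],
    [[-0.025, 0.08, 0.17], [-1.09, -0.35, 0], 2.2]
  ]
}}

```text
t: 6.38
tool_pos: [614.1, -25.8, 194.4]
tool_rot: [[-0.3, 0.953, 0.048], [0.94, 0.304, -0.153], [-0.16, -0.0, -0.987]]
wrist_force: [0.8, -1.2, -0.0]
opening: 22.4
gripper_force: 19.3
```

Emit:
{"fn": "servo_tool", "kwargs": {
  "increments": [
    [[-0.03, 0.085, 0.17], [-1.09, -0.35, 0], 2.2],
    [[-0.03, 0.085, 0.17], [-1.09, -0.35, 0], 2.2]
  ]
}}

```text
t: 6.62
tool_pos: [613.9, -24.9, 196.2]
tool_rot: [[-0.299, 0.953, 0.054], [0.937, 0.304, -0.171], [-0.18, -0.0, -0.984]]
wrist_force: [-0.4, -1.4, -0.8]
opening: 22.5
gripper_force: 19.3
```

Emit:
{"fn": "servo_tool", "kwargs": {
  "increments": [
    [[-0.03, 0.09, 0.17], [-1.09, -0.35, 0], 2.2],
    [[-0.03, 0.09, 0.17], [-1.09, -0.35, 0], 2.2]
  ]
}}

```text
t: 6.88
tool_pos: [613.6, -24.0, 197.9]
tool_rot: [[-0.298, 0.953, 0.06], [0.933, 0.304, -0.19], [-0.199, -0.0, -0.98]]
wrist_force: [0.6, -1.2, 0.5]
opening: 22.3
gripper_force: 19.3
```

Emit:
{"fn": "servo_tool", "kwargs": {
  "increments": [
    [[-0.03, 0.09, 0.17], [-1.09, -0.35, 0], 2.2],
    [[-0.03, 0.09, 0.17], [-1.09, -0.35, 0], 2.2]
  ]
}}

```text
t: 7.12
tool_pos: [613.3, -23.0, 199.5]
tool_rot: [[-0.297, 0.953, 0.066], [0.93, 0.304, -0.208], [-0.219, -0.0, -0.976]]
wrist_force: [0.3, -1.6, -0.6]
opening: 22.6
gripper_force: 19.3
```

Emit:
{"fn": "servo_tool", "kwargs": {
  "increments": [
    [[-0.03, 0.095, 0.17], [-1.09, -0.35, 0], 2.2],
    [[-0.03, 0.095, 0.17], [-1.09, -0.35, 0], 2.2]
  ]
}}

```text
t: 7.38
tool_pos: [612.9, -22.1, 201.2]
tool_rot: [[-0.295, 0.953, 0.072], [0.925, 0.304, -0.227], [-0.238, -0.0, -0.971]]
wrist_force: [-0.0, -0.5, -0.9]
opening: 22.4
gripper_force: 19.3
```

Emit:
{"fn": "servo_tool", "kwargs": {
  "increments": [
    [[-0.03, 0.095, 0.17], [-1.09, -0.35, 0], 2.2],
    [[-0.03, 0.095, 0.17], [-1.09, -0.35, 0], 2.2]
  ]
}}

```text
t: 7.62
tool_pos: [612.6, -21.1, 202.8]
tool_rot: [[-0.294, 0.953, 0.078], [0.921, 0.304, -0.245], [-0.257, -0.0, -0.966]]
wrist_force: [0.5, 0.2, -2.3]
opening: 22.4
gripper_force: 19.3
```

Run:
```python
from h import *
p=cams.grab_frame("side"); s=readout.get_state(); X=np.array(s["tool_pos"])-5*np.array(s["tool_rot"])[:,2]; r,c=proj(p,X)[0]
r0,c0=int(r)-35,int(c)-50;print(r-r0,c-c0)
cv2.imwrite("pics/g3.png",cv2.resize(p["image"][r0:r0+70,c0:c0+100,::-1],None,fx=6,fy=6,interpolation=2)); print(s["wrist_force"],s["wrist_torque"],s["tool_pos"])
```

```text
35.993317653975 50.71301462142492
[ 0.75501652  1.22126909 -0.80418906] [ 0.12896831  0.0609125  -0.01654261] [612.57550503 -21.10265947 202.78800443]
```

View pics/g3.png

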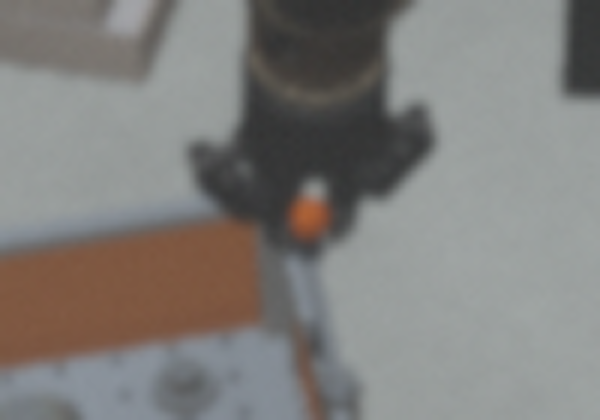

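The knob is still in the grip (crop (309,216)). The torque is starting to change, so I'm using finer steps.

Emit:
{"fn": "servo_tool", "kwargs": {
  "increments": [
    [[-0.015, 0.05, 0.085], [-0.55, -0.17, 0], 2.2],
    [[-0.015, 0.05, 0.085], [-0.55, -0.17, 0], 2.2]
  ]
}}

```text
t: 7.92
tool_pos: [612.4, -20.7, 203.5]
tool_rot: [[-0.293, 0.953, 0.081], [0.918, 0.304, -0.254], [-0.267, -0.0, -0.964]]
wrist_force: [-0.1, -0.2, -1.5]
opening: 22.2
gripper_force: 19.3
```

```bash
python3 -c "
from h import *
s=readout.get_state();print(s['wrist_force'],s['wrist_torque'])"
```

```text
[-0.11617502 -0.21383029 -1.54524877] [ 0.26863663  0.03427225 -0.05532843]
```

Emit:
{"fn": "servo_tool", "kwargs": {
  "increments": [
    [[-0.015, 0.05, 0.085], [-0.55, -0.17, 0], 2.2],
    [[-0.015, 0.05, 0.085], [-0.55, -0.17, 0], 2.2]
  ]
}}

```text
t: 8.18
tool_pos: [612.3, -20.6, 203.7]
tool_rot: [[-0.292, 0.953, 0.083], [0.915, 0.304, -0.264], [-0.277, -0.001, -0.961]]
wrist_force: [2.7, -1.2, -6.4]
opening: 22.8
gripper_force: 19.2
```

```bash
python3 -c "
from h import *
s=readout.get_state();print(s['wrist_force'],s['wrist_torque'])"
```

```text
[ 2.70491738 -1.23073268 -6.36523931] [ 0.1312517  -0.18063267  0.05465748]
```

Ceiling felt: Fz is −6.4 N and the rise has stopped, at about 0.272 rad. I'll lower by 0.07 rad.

Emit:
{"fn": "servo_tool", "kwargs": {
  "increments": [
    [[0.04, -0.12, -0.22], [1.46, 0.46, 0], 2.2],
    [[0.08, -0.24, -0.44], [2.91, 0.92, 0], 2.2],
    [[0.12, -0.36, -0.66], [4.37, 1.38, 0], 2.2],
    [[0.12, -0.36, -0.66], [4.37, 1.38, 0], 2.2]
  ]
}}

```text
t: 8.68
tool_pos: [613.5, -24.2, 197.6]
tool_rot: [[-0.296, 0.953, 0.06], [0.934, 0.302, -0.188], [-0.197, -0.0, -0.98]]
wrist_force: [-0.6, 1.5, -2.0]
opening: 22.6
gripper_force: 19.4
```

```bash
python3 -c "
from h import *
s=readout.get_state();print(s['wrist_force'],s['wrist_torque'])"
```

```text
[-0.62450559  1.48863544 -2.03339909] [0.28474832 0.09536002 0.03393555]
```

Emit:
{"fn": "servo_tool", "kwargs": {
  "increments": [
    [[-0.17, -0.05, 0], [0, 0, -0.57], 2.2],
    [[-0.33, -0.1, 0], [0, 0, -1.15], 2.2],
    [[-0.5, -0.15, 0], [0, 0, -1.72], 2.2],
    [[-0.5, -0.15, 0], [0, 0, -1.72], 2.2]
  ]
}}

```text
t: 9.18
tool_pos: [608.4, -25.4, 197.9]
tool_rot: [[-0.269, 0.961, 0.054], [0.942, 0.275, -0.191], [-0.199, -0.0, -0.98]]
wrist_force: [0.4, 0.9, -2.0]
opening: 22.5
gripper_force: 19.4
```

Emit:
{"fn": "servo_tool", "kwargs": {
  "increments": [
    [[-0.17, -0.05, 0], [0, 0, -0.57], 2.2],
    [[-0.33, -0.1, 0], [0, 0, -1.15], 2.2],
    [[-0.5, -0.14, 0], [0, 0, -1.72], 2.2],
    [[-0.5, -0.14, 0], [0, 0, -1.72], 2.2]
  ]
}}

```text
t: 9.68
tool_pos: [603.3, -26.8, 197.7]
tool_rot: [[-0.241, 0.969, 0.048], [0.95, 0.246, -0.192], [-0.198, -0.001, -0.98]]
wrist_force: [0.0, 0.9, -2.1]
opening: 22.1
gripper_force: 19.4
```

```bash
python3 -c "
import numpy as np
f=lambda t:17.25*np.array([np.cos(-1.2657-t),np.sin(-1.2657-t)])
t=.06
for s in (.02,.05,.05,.05,.05,.05):
  print('theta',t)
  for i in range(1,6): print((f(t+s*i)-f(t)).round(2),round(-57.2958*s*i,2))
  t+=5*s
print(t)"
```

```text
theta 0.06
[-0.34 -0.08] -1.15
[-0.67 -0.15] -2.29
[-1.01 -0.22] -3.44
[-1.35 -0.28] -4.58
[-1.69 -0.33] -5.73
theta 0.16
[-0.86 -0.1 ] -2.86
[-1.72 -0.16] -5.73
[-2.58 -0.18] -8.59
[-3.44 -0.16] -11.46
[-4.3  -0.09] -14.32
theta 0.41000000000000003
[-0.86  0.11] -2.86
[-1.7   0.27] -5.73
[-2.54  0.46] -8.59
[-3.37  0.7 ] -11.46
[-4.19  0.98] -14.32
theta 0.66
[-0.8   0.32] -2.86
[-1.58  0.68] -5.73
[-2.35  1.08] -8.59
[-3.09  1.51] -11.46
[-3.82  1.99] -14.32
theta 0.91
[-0.7   0.51] -2.86
[-1.37  1.05] -5.73
[-2.01  1.63] -8.59
[-2.62  2.23] -11.46
[-3.21  2.87] -14.32
theta 1.1600000000000001
[-0.55  0.66] -2.86
[-1.07  1.36] -5.73
[-1.55  2.07] -8.59
[-1.99  2.81] -11.46
[-2.4   3.57] -14.32
1.4100000000000001
```

Emit:
{"fn": "servo_tool", "kwargs": {
  "increments": [
    [[-0.34, -0.08, 0], [0, 0, -1.15], 2.2],
    [[-0.67, -0.15, 0], [0, 0, -2.29], 2.2],
    [[-1.01, -0.22, 0], [0, 0, -3.44], 2.2],
    [[-1.35, -0.28, 0], [0, 0, -4.58], 2.2],
    [[-1.69, -0.33, 0], [0, 0, -5.73], 2.2]
  ]
}}

```text
t: 10.3
tool_pos: [586.3, -29.9, 197.7]
tool_rot: [[-0.144, 0.989, 0.029], [0.97, 0.146, -0.196], [-0.198, -0.0, -0.98]]
wrist_force: [0.6, 4.0, -4.0]
opening: 22.4
gripper_force: 19.3
```

Emit:
{"fn": "servo_tool", "kwargs": {
  "increments": [
    [[-0.86, -0.1, 0], [0, 0, -2.86], 2.2],
    [[-1.72, -0.16, 0], [0, 0, -5.73], 2.2],
    [[-2.58, -0.18, 0], [0, 0, -8.59], 2.2],
    [[-3.44, -0.16, 0], [0, 0, -11.46], 2.2],
    [[-4.3, -0.09, 0], [0, 0, -14.32], 2.2]
  ]
}}

```text
t: 10.92
tool_pos: [543.5, -29.9, 197.4]
tool_rot: [[0.102, 0.995, -0.02], [0.975, -0.104, -0.195], [-0.196, 0.0, -0.981]]
wrist_force: [1.4, 6.9, -4.5]
opening: 22.4
gripper_force: 19.3
```

Emit:
{"fn": "servo_tool", "kwargs": {
  "increments": [
    [[-0.86, 0.18, 0], [0, 0, -2.86], 2.2],
    [[-1.7, 0.37, 0], [0, 0, -5.73], 2.2],
    [[-2.54, 0.58, 0], [0, 0, -8.59], 2.2],
    [[-3.37, 0.84, 0], [0, 0, -11.46], 2.2],
    [[-4.17, 1.13, 0], [0, 0, -14.32], 2.2]
  ]
}}

```text
t: 11.55
tool_pos: [502.6, -19.1, 198.0]
tool_rot: [[0.34, 0.938, -0.066], [0.92, -0.346, -0.185], [-0.197, 0.002, -0.98]]
wrist_force: [2.2, 5.3, -5.0]
opening: 22.7
gripper_force: 19.3
```

Emit:
{"fn": "servo_tool", "kwargs": {
  "increments": [
    [[-0.76, 0.37, 0], [0, 0, -2.86], 2.2],
    [[-1.53, 0.78, 0], [0, 0, -5.73], 2.2],
    [[-2.28, 1.18, 0], [0, 0, -8.59], 2.2],
    [[-3.0, 1.62, 0], [0, 0, -11.46], 2.2],
    [[-3.71, 2.1, 0], [0, 0, -14.32], 2.2]
  ]
}}

```text
t: 12.18
tool_pos: [465.8, 1.1, 198.4]
tool_rot: [[0.556, 0.824, -0.109], [0.807, -0.567, -0.164], [-0.197, 0.003, -0.98]]
wrist_force: [2.0, 3.8, -3.7]
opening: 22.2
gripper_force: 19.3
```

Emit:
{"fn": "servo_tool", "kwargs": {
  "increments": [
    [[-0.66, 0.53, 0], [0, 0, -2.86], 2.2],
    [[-1.32, 1.08, 0], [0, 0, -5.73], 2.2],
    [[-1.95, 1.67, 0], [0, 0, -8.59], 2.2],
    [[-2.55, 2.27, 0], [0, 0, -11.46], 2.2],
    [[-3.13, 2.92, 0], [0, 0, -14.32], 2.2]
  ]
}}

```text
t: 12.8
tool_pos: [434.6, 29.9, 198.6]
tool_rot: [[0.739, 0.658, -0.146], [0.645, -0.753, -0.132], [-0.197, 0.003, -0.98]]
wrist_force: [1.8, 1.7, -2.4]
opening: 22.2
gripper_force: 19.4
```

Emit:
{"fn": "servo_tool", "kwargs": {
  "increments": [
    [[-0.54, 0.66, 0], [0, 0, -2.86], 2.2],
    [[-1.05, 1.36, 0], [0, 0, -5.73], 2.2],
    [[-1.52, 2.07, 0], [0, 0, -8.59], 2.2],
    [[-1.52, 2.07, 0], [0, 0, -8.59], 2.2],
    [[-1.52, 2.07, 0], [0, 0, -8.59], 2.2]
  ]
}}

```text
t: 13.42
tool_pos: [419.1, 50.7, 198.3]
tool_rot: [[0.825, 0.54, -0.166], [0.529, -0.842, -0.108], [-0.198, 0.001, -0.98]]
wrist_force: [1.5, 1.8, -2.9]
opening: 22.3
gripper_force: 19.4
```

```bash
python3 -c "
from h import *
s=readout.get_state();X=np.array(s['tool_pos']);R=np.array(s['tool_rot']);print(X,R.round(3),s['wrist_force'],s['wrist_torque'])
u=R[:2,2]/np.hypot(*R[:2,2]);v=X[:2]-[561.7,140.3];v2=v/np.hypot(*v);print(u,v2,'th',-72.5-np.degrees(np.arctan2(v2[1],v2[0])))
# lowering .2->phi
u=v2
for p in (.15,.1,.05,.0):
  a=90*np.cos(p)-30*np.sin(p)-(90*np.cos(.2)-30*np.sin(.2));z=90*np.sin(p)+30*np.cos(p)-(90*np.sin(.2)+30*np.cos(.2))
  d=np.degrees(.2-p);print((a*u/10).round(2),round(z/10,2),(d*np.array([-u[1],u[0]])).round(2))
"
```

```text
[419.07867347  50.73980478 198.27590206] [[ 0.825  0.54  -0.166]
 [ 0.529 -0.842 -0.108]
 [-0.198  0.001 -0.98 ]] [ 1.49954448  1.75162893 -2.86425612] [ 0.3547292  -0.28102912  0.08808776]
[-0.83784677 -0.54590547] [-0.84687055 -0.53179909] th 75.37290709968565
[-0.19 -0.12] -0.42 [ 1.52 -2.43]
[-0.36 -0.23] -0.84 [ 3.05 -4.85]
[-0.52 -0.33] -1.28 [ 4.57 -7.28]
[-0.66 -0.41] -1.73 [ 6.09 -9.7 ]
```

Emit:
{"fn": "servo_tool", "kwargs": {
  "increments": [
    [[-0.19, -0.12, -0.42], [1.52, -2.43, 0], 2.2],
    [[-0.36, -0.23, -0.84], [3.05, -4.85, 0], 2.2],
    [[-0.52, -0.33, -1.28], [4.57, -7.28, 0], 2.2],
    [[-0.63, -0.4, -1.65], [5.8, -9.2, 0], 2.2],
    [[-0.63, -0.4, -1.65], [5.8, -9.2, 0], 2.2]
  ]
}}

```text
t: 14.05
tool_pos: [412.4, 46.8, 181.7]
tool_rot: [[0.843, 0.539, -0.006], [0.539, -0.843, -0.007], [-0.009, 0.002, -1.0]]
wrist_force: [1.4, 3.5, -2.8]
opening: 22.5
gripper_force: 19.4
```

Emit:
{"fn": "servo_tool", "kwargs": {
  "increments": [
    [[0, 0, 0], [0, 0, 0], 2.6],
    [[0, 0, 0], [0, 0, 0], 3.2],
    [[0, 0, 0], [0, 0, 0], 4],
    [[0, 0, 0], [0, 0, 0], 5],
    [[0, 0, 0], [0, 0, 0], 6]
  ]
}}

```text
t: 14.68
tool_pos: [412.0, 47.2, 181.3]
tool_rot: [[0.842, 0.539, -0.008], [0.539, -0.842, -0.007], [-0.011, 0.001, -1.0]]
wrist_force: [1.3, -0.1, -0.9]
opening: 60.0
gripper_force: 0.0
```

Emit:
{"fn": "servo_tool", "kwargs": {
  "increments": [
    [[0, 0, 1.5], [0, 0, 0], 6],
    [[0, 0, 3.5], [0, 0, 0], 6],
    [[0, 0, 6], [0, 0, 0], 6],
    [[0, 0, 9], [0, 0, 0], 6],
    [[0, 0, 12], [0, 0, 0], 6]
  ]
}}

```text
t: 15.3
tool_pos: [412.2, 47.2, 303.5]
tool_rot: [[0.842, 0.539, -0.007], [0.539, -0.842, -0.007], [-0.009, 0.002, -1.0]]
wrist_force: [-0.1, -0.3, -0.8]
opening: 59.8
gripper_force: 0.0
```

Emit:
{"fn": "servo_tool", "kwargs": {
  "increments": [
    [[0, -5, 2], [0, 0, 0], 6],
    [[0, -10, 3], [0, 0, 0], 6],
    [[0, -15, 3], [0, 0, 0], 6],
    [[0, -20, 3], [0, 0, 0], 6],
    [[0, -20, 3], [0, 0, 0], 6]
  ]
}}

```text
t: 15.92
tool_pos: [412.0, -155.7, 332.6]
tool_rot: [[0.845, 0.535, -0.007], [0.535, -0.845, -0.008], [-0.01, 0.003, -1.0]]
wrist_force: [-0.4, 0.7, 0.4]
opening: 60.0
gripper_force: 0.0
```

Run:
```python
from h import *
o=[]
H=np.array([561.7,140.3,150])
for n in("side","top"):
    p=cams.grab_frame(n); r,c=proj(p,[490,60,150])[0]; r0,c0=int(r)-50,int(c)-65
    print(n,proj(p,[412,47,185])[0]-[r0,c0])
    o.append(cv2.resize(p["image"][r0:r0+100,c0:c0+130,::-1],None,fx=3,fy=3,interpolation=2))
cv2.imwrite("pics/e.png",np.hstack(o)); print(readout.get_state()["wrist_force"])
```

```text
side [41.39427477 90.0091148 ]
top [74.23426443 70.36100378]
[ 0.62615022 -0.63567915 -0.12114604]
```

View pics/e.png

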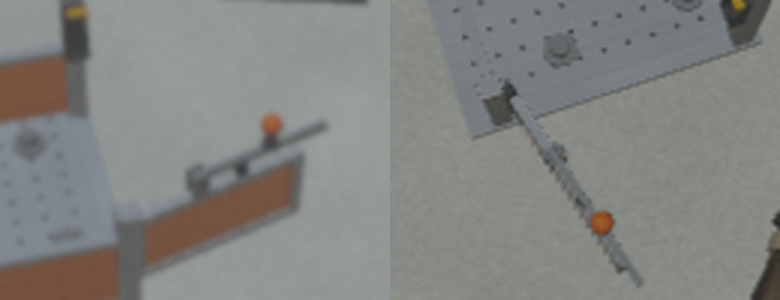

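The gate stands open at about 75°. The knob is at crop (271,125) in the side view and (602,222) in the top view, where a level bar would put it. The robot is clear.

```bash
python3 -c "
from rig import job
print(job.hand_in())"
```

```text
the job is handed in; nothing more can be done
None
```

The gate is open to about 75°, the latch bar has dropped back level, the arm is clear and the job is handed in; no verdict came back.

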